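# Pack four sherds into their foam cut-outs

## Robot

A 6-joint arm with a two-finger parallel gripper is mounted at the origin on a cart in front of the work surface, level with it; the furniture and walls round the work are solid. World frame = base frame: x ahead of the robot, y to its left, z up, the work surface at z = 0. Lengths are in m, angles in rad, forces in N, time in s.
With the tool pointing down it reaches from about 0.325 to 0.9 m from the base axis. Payload 6.1 kg.
Tool frame: the origin (TCP) lies on the centre line of the jaws, within the pads' length; the fingertips stand 19 mm ahead of it and the grasp point (between the pads) is the TCP (arm.nose_length is the distance from the TCP to the fingertips, in m); z points along the fingers, y is the line along which they close (so a half turn about z gives the same grasp; the last joint's range is limited). The gripper opens to 87 mm and grips with 3 to 60 N. Pads are 19 mm wide; open, the fingers measure 117 mm over their backs; the gripper's body (75 mm by 190 mm) begins 51 mm behind the grasp point.
Start: joints at [1.134, 0.22, 1.526, -0, 1.395, -0.126], TCP at [0.191, 0.595, 0.242] pointing down, gripper open.
Joint ranges: [-2.98, 2.98], [-0.91, 2.08], [0.09, 2.57], [-1.24, 4.39], [0.2, 2.65], [-2.68, 2.68]. Speed limits (rad/s): [2.57, 2.57, 3.01, 3.14, 3.14, 3.14].

## Interface

Orientations are given as a rotation vector (axis times angle).
In Python, from workcell import arm, hand, readout, viewer gives the robot as it stands. Calls block until the motion is done:
- arm.move_ptp(position, orientation): joint-space move of the TCP to a pose.
- arm.servo_line(position, ori=None, velocity=0.15): straight line of the TCP; ori=None keeps the orientation; velocity is the mean speed in m/s.
- arm.set_joints(angles): joint-space move.
- hand.move_gripper(opening, grasp_force=None): finger opening in m; grasp_force is the grip in N (None keeps the last); returns when the fingers have stopped.
- arm.wait(seconds).
- arm.inverse_kinematics(position, orientation): joint angles nearest the present ones, or None.
- readout.state(): the state.
- viewer.read_camera(name): name is "side" or "top"; returns a dict with "color" (384x512x3 uint8, red, green, blue), "fx", "fy", "cx", "cy" (pixels), "cam_to_world" (4x4, takes a point from camera to world coordinates). Camera axes: x right, y down, z forward; pixel columns grow to the right and rows downward; lengths in m; the calibration is good to about 2 mm. A picture is of the moment at which its call begins. There is no depth.
A pose or a line that the arm cannot do raises arm.PlanningError and nothing moves.
- arm.finish_job(): hands the job in; it is judged then, once.
The state is a dict: "time": time; "q": joint angles; "qd": joint speeds; "tau": joint torques, N m; "eef_pos": TCP position; "tool_rot": TCP orientation; "ft_force": force on the tool from outside, world axes, zero at the start; "wrist_torque": the same for the moment, N m; "gripper_width": finger opening in m; "finger_force": force on a finger pad.
Only numpy, scipy, OpenCV 4.12 (cv2) and the standard library are available. Lean on these libraries where they do the work, as an engineer would, in place of code of your own. Each camera call takes 0.05 s, during which the arm holds its last target. There are 200 camera calls.

## Task

The four sherds that have been recorded go back into the storage tray (the other sherds on the table have no cut-out there). Lay each one, outer face up as it lies now, in the foam insert that was cut to its outline, so that it sits flat and fully home on the white floor of the cut-out. Set them down gently, never letting one fall, and leave the loupe and the scale bar where they are.

Things in the scene. Friction and masses are not known exactly. Their poses are not given: they have to be found in the camera images.
- strip_sherd: long narrow grey-brown pot sherd, 72 x 32 x 14 mm, long along y; loose, flat on the table, outer face up. Origin: middle of its underside. Outline x,y in mm: (-12,36) (-16,9) (-13,-28) (15,-36) (16,-25) (9,25) (-5,34). Grasp: close the fingers through the origin along the line 0.1 rad from its x towards its y (29 mm wide there, edges about parallel).
- pointed_sherd: grey-brown pot sherd, five-sided, pointed at one end, 60 x 46 x 14 mm, long along y; loose, flat on the table, outer face up. Origin: middle of its underside. Outline x,y in mm: (18,27) (3,30) (-6,29) (-14,20) (-23,-6) (6,-30) (23,-3). Grasp: close the fingers through the origin along the line 2.78 rad from its x towards its y (42 mm wide there, edges about parallel).
- square_sherd: broad, nearly square grey-brown pot sherd, 53 x 51 x 11 mm, long along y; loose, flat on the table, outer face up. Origin: middle of its underside. Outline x,y in mm: (22,-18) (26,26) (9,26) (-26,21) (-7,-26) (14,-22). Grasp: close the fingers through the origin along the line 1.73 rad from its x towards its y (50 mm wide there, edges about parallel).
- small_sherd: smallest of the four, a short narrow grey-brown pot sherd, 52 x 29 x 11 mm, long along y; loose, flat on the table, outer face up. Origin: middle of its underside. Outline x,y in mm: (-14,13) (-5,-26) (12,-18) (14,3) (12,13) (5,26). Grasp: close the fingers through the origin along the line 0.21 rad from its x towards its y (26 mm wide there, edges about parallel).
- strip_nest: dark foam insert 94 x 116 mm in a tray of four (walls 24 mm high); rigid, fixed. Cut to the strip sherd's outline (4 mm clear, rim 3.5 mm more), 12 mm deep, white floor of that shape; dark notches 32 mm wide, as deep, for the fingers run 28 mm past the sherd on its grasp line. Origin: on the floor, mid insert, 6 mm above the table; sherd home = same origin and axes.
- pointed_nest: dark foam insert 94 x 116 mm in a tray of four (walls 24 mm high); rigid, fixed. Cut to the pointed sherd's outline (4 mm clear, rim 3.5 mm more), 12 mm deep, white floor of that shape; dark notches 32 mm wide, as deep, for the fingers run 28 mm past the sherd on its grasp line. Origin: on the floor, mid insert, 6 mm above the table; sherd home = same origin and axes.
- square_nest: dark foam insert 94 x 116 mm in a tray of four (walls 24 mm high); rigid, fixed. Cut to the square sherd's outline (4 mm clear, rim 3.5 mm more), 12 mm deep, white floor of that shape; dark notches 32 mm wide, as deep, for the fingers run 28 mm past the sherd on its grasp line. Origin: on the floor, mid insert, 6 mm above the table; sherd home = same origin and axes.
- small_nest: dark foam insert 94 x 116 mm in a tray of four (walls 24 mm high); rigid, fixed. Cut to the small sherd's outline (4 mm clear, rim 3.5 mm more), 12 mm deep, white floor of that shape; dark notches 32 mm wide, as deep, for the fingers run 28 mm past the sherd on its grasp line. Origin: on the floor, mid insert, 6 mm above the table; sherd home = same origin and axes.
- loupe: black loupe standing on its skirt, 35 mm across and 34 mm high, loose; a bystander, to be left alone. Origin: middle of its underside.
- scale_bar: white photo scale bar with black marks, 22 x 110 x 9 mm (long along its y), lying loose; a bystander, to be left alone. Origin: middle of its underside.

How it is judged:
By the outcome, as a careful person would: the job done as asked, in the order asked, and still so for the second after the job is handed in, with the robot touching nothing.
It also fails if it takes over 112 s, if anything falls off the work surface, if the arm or the gripper's body presses on something with over 40 N, if the wrist force passes 120 N, or if a joint passes its speed limit or range.

## Working session

There is one attempt and no reset: what is moved stays moved. The work goes in short steps, each a Python script; the robot and the scene stay as the last script left them, time stands still between calls to the robot, and variables do not carry over. Pictures are saved under pics/ and viewed, at most 14 in all, crops included, and the job is handed in when it is done.

```bash
mkdir -p pics
python3 - <<'E'
from workcell import arm,hand,readout,viewer
import cv2,numpy as np
for n in("side","top"):
    d=viewer.read_camera(n);cv2.imwrite(f"pics/{n}0.png",cv2.resize(d["color"][:,:,::-1],None,fx=1.5,fy=1.5,interpolation=cv2.INTER_CUBIC))
    np.savez(f"{n}0.npz",**d)
    print(n,d["fx"],d["fy"],d["cx"],d["cy"],np.round(d["cam_to_world"],4).tolist())
s=readout.state();print(s["time"],s["eef_pos"],s["tool_rot"],s["gripper_width"])
E
```

```text
side 458.07117615766686 458.07117615766686 249.13624796497928 202.20723251495016 [[-0.9894, -0.0498, 0.1364, 0.3458], [-0.1441, 0.4515, -0.8806, 1.0455], [-0.0177, -0.8909, -0.4539, 0.592], [0.0, 0.0, 0.0, 1.0]]
top 370.43209501372735 370.43209501372735 255.26213659603383 191.37687933859553 [[-0.002, -0.9965, 0.0837, 0.4255], [-1.0, 0.0028, 0.0094, -0.0027], [-0.0096, -0.0836, -0.9965, 1.0079], [0.0, 0.0, 0.0, 1.0]]
0.1 [0.19093081 0.59455583 0.24050808] [-4.86199671e-01 -3.10322450e+00  2.72057669e-03] 0.08710020794416813
```

View pics/top0.png

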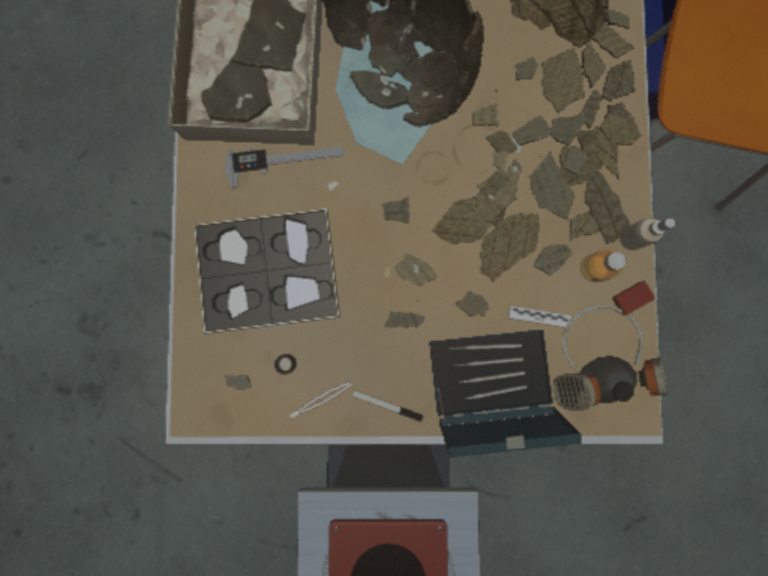

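View pics/side0.png

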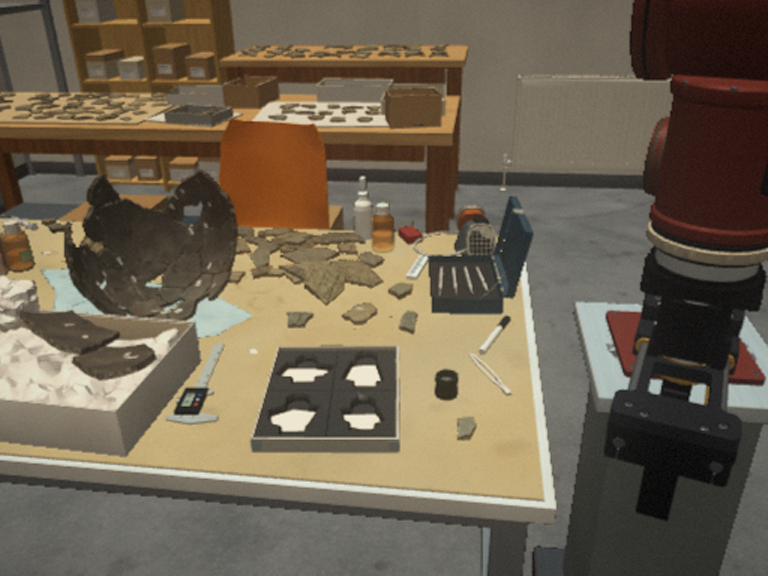

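The top view shows the tray's four white floors at 1.5x pixels (233,246), (297,240), (237,300) and (302,292). The candidate isolated sherds are at (397,210), (415,270), (405,320), (472,303) and (237,382). The loupe is at (286,364) and the scale bar at (540,316).

```bash
cat > geo.py <<'E'
import cv2,numpy as np
S={'strip':[(-12,36),(-16,9),(-13,-28),(15,-36),(16,-25),(9,25),(-5,34)],
'pointed':[(18,27),(3,30),(-6,29),(-14,20),(-23,-6),(6,-30),(23,-3)],
'square':[(22,-18),(26,26),(9,26),(-26,21),(-7,-26),(14,-22)],
'small':[(-14,13),(-5,-26),(12,-18),(14,3),(12,13),(5,26)]}
G=dict(strip=.1,pointed=2.78,square=1.73,small=.21)
H=dict(strip=.014,pointed=.014,square=.011,small=.011)
def ray(d,uv):
    uv=np.atleast_2d(uv).astype(float);T=d["cam_to_world"]
    v=np.c_[(uv[:,0]-d["cx"])/d["fx"],(uv[:,1]-d["cy"])/d["fy"],np.ones(len(uv))]
    return T[:3,3],v@T[:3,:3].T
def plane(d,uv,z):
    o,v=ray(d,uv);return (o+v*((z-o[2])/v[:,2])[:,None])[:,:2]
def proj(d,p):
    T=d["cam_to_world"];c=(np.atleast_2d(p)-T[:3,3])@T[:3,:3]
    return np.c_[c[:,0]/c[:,2]*d["fx"]+d["cx"],c[:,1]/c[:,2]*d["fy"]+d["cy"]]
def meet(d1,u1,d2,u2):
    (a,v),(b,w)=ray(d1,u1),ray(d2,u2);v,w=v[0],w[0]
    s=np.linalg.lstsq(np.c_[v,-w],b-a,rcond=None)[0]
    p,q=a+s[0]*v,b+s[1]*w;return (p+q)/2,np.linalg.norm(p-q)
def mom(P):
    "area, centroid, complex moments c20,c21,c30 of a polygon (scaled to mm)"
    m=cv2.moments(np.asarray(P,np.float32).reshape(-1,1,2))
    a=m['m00'];c=np.array([m['m10'],m['m01']])/a
    c20=m['mu20']-m['mu02']+2j*m['mu11']
    c21=m['mu30']+m['mu12']+1j*(m['mu21']+m['mu03'])
    c30=m['mu30']-3*m['mu12']+1j*(3*m['mu21']-m['mu03'])
    s=np.sign(a)
    return abs(a),c,(c20*s,c21*s,c30*s)
def wrap(a): return (a+np.pi)%(2*np.pi)-np.pi
def pose(P,name):
    "closed-form pose of outline P (mm) against the named one from moments"
    a0,c0,m0=mom(S[name]);a,c,m=mom(P);k=np.sqrt(a/a0)
    sc=[abs(m[i])/abs(m0[i])/k**e for i,e in((0,4),(1,5),(2,5))]
    base=np.angle(m[1]/m0[1])
    t2=np.angle(m[0]/m0[0])/2;t3=np.angle(m[2]/m0[2])/3
    t2=min((t2+i*np.pi for i in range(2)),key=lambda t:abs(wrap(t-base)))
    t3=min((t3+i*2*np.pi/3 for i in range(3)),key=lambda t:abs(wrap(t-t2)))
    w=np.array([2*abs(m0[0])/a0**2,abs(m0[1])/a0**2.5,3*abs(m0[2])/a0**2.5])**2
    t=np.array([t2,base,t3]);th=t2+np.sum(w*wrap(t-t2))/w.sum()
    R=np.array([[np.cos(th),-np.sin(th)],[np.sin(th),np.cos(th)]])
    return dict(k=k,xy=c-R@c0,th=wrap(th),ts=np.round(wrap(t),2),sc=np.round(sc,2),w=np.round(w/w.sum(),2))
U=6
def up(im): return cv2.resize(im,None,fx=U,fy=U,interpolation=cv2.INTER_CUBIC)
def contours(mask):
    c,_=cv2.findContours(mask.astype(np.uint8),cv2.RETR_EXTERNAL,cv2.CHAIN_APPROX_NONE)
    return [((x[:,0,:]+.5)/U-.5) for x in c]
E
python3 - <<'E'
from geo import *
t=dict(np.load("top0.npz"));s=dict(np.load("side0.npz"))
for n,d,(x0,y0,x1,y1) in(("top",t,(125,125,385,275)),("side",s,(165,180,335,305))):
    im=d["color"].astype(float)
    print(n,"table",im[175,250] if n=="top" else im[215,200], "sherd",im[213,270] if n=="top" else im[213,199])
    f=800/(x1-x0);cv2.imwrite(f"pics/{n}c.png",cv2.resize(d["color"][y0:y1,x0:x1,::-1],None,fx=f,fy=f,interpolation=cv2.INTER_CUBIC)[:600])
E
```

```text
top table [125. 110.  86.] sherd [78. 75. 61.]
side table [117. 109.  84.] sherd [113. 101.  76.]
```

View pics/topc.png

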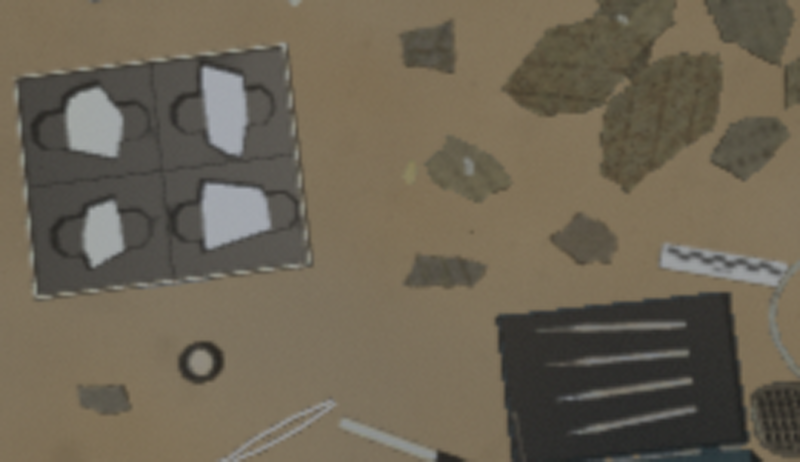

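View pics/sidec.png

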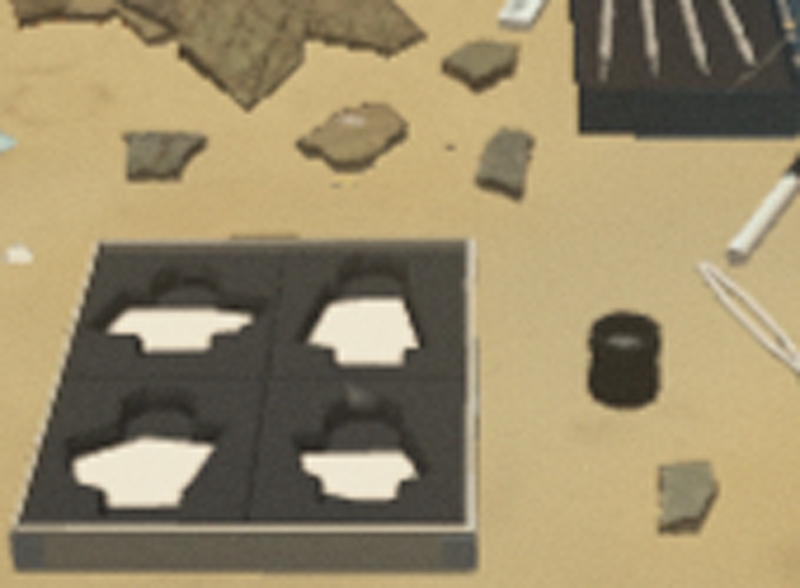

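The top crop shows the strip at (445,271), pointed at (583,239), square at (430,47) and small at (104,398). The tan piece at (468,167) is a decoy. Clockwise from top-left, the nests are pointed, strip, square and small. The side crop agrees, and the loupe stands at (625,360) between the small sherd and the tray.

```bash
cat > see.py <<'E'
from geo import *
def seg(d,rect,kind):
    "contours (orig px) in rect: 'sherd' = unlike the table around, 'white'"
    x0,y0,x1,y1=rect;im=up(d["color"][y0:y1,x0:x1]).astype(np.float32);im=cv2.GaussianBlur(im,(0,0),2)
    if kind=='white': m=(im.min(2)>WT[0])
    else:
        tab=np.median(im.reshape(-1,3),axis=0)
        dist=np.linalg.norm(im-tab,axis=2);q=np.percentile(dist,97);m=dist>.5*q
    m=cv2.morphologyEx(m.astype(np.uint8),cv2.MORPH_OPEN,np.ones((9,9)))
    c=max(contours(m),key=lambda c:cv2.contourArea(c.astype(np.float32)))
    return c+[x0,y0]
WT=[100]
def cen(c):
    m=cv2.moments(c.astype(np.float32).reshape(-1,1,2));return np.array([m['m10'],m['m01']])/m['m00']
E
python3 - <<'E'
from see import *
import see
t=dict(np.load("top0.npz"));s=dict(np.load("side0.npz"))
ft,fs=800/260,800/170
R=lambda c,h,f,o:tuple(int(round(v)) for v in (o[0]+(c[0]-h)/f,o[1]+(c[1]-h)/f,o[0]+(c[0]+h)/f,o[1]+(c[1]+h)/f))
P={'strip':((445,271),(505,163)),'pointed':((583,239),(481,63)),'square':((430,47),(163,153)),'small':((104,398),(686,495))}
for n,(a,b) in P.items():
    ra,rb=R(a,62 if n!='pointed' else 50,ft,(125,125)),R(b,62 if n!='small' else 58,fs,(165,180))
    ca,cb=seg(t,ra,'s'),seg(s,rb,'s')
    p,g=meet(t,cen(ca),s,cen(cb))
    q=pose(plane(t,ca,H[n]/2)*1e3,n)
    q2=pose(plane(s,cb,H[n]/2)*1e3,n)
    print(n,"tri",np.round(p*1e3,1),"gap",round(g*1e3,1),{k:np.round(v,3) for k,v in q.items()},"\n   side",np.round(q2['xy'],1),np.round(q2['th'],3),np.round(q2['k'],2))
N={'pointed':(95,122),'strip':(224,110),'small':(103,232),'square':(236,215)}
for n,a in N.items():
    ca=seg(t,R(a,55,ft,(125,125)),'white')
    q=pose(plane(t,ca,.006)*1e3,n);print('nest',n,{k:np.round(v,3) for k,v in q.items()})
# tray rim corners
for nm,d,pts in(('t',t,[(17,76),(286,44),(311,265),(37,298)]),('s',s,[(12,531),(475,528),(473,240),(98,242)])):
    f,o=(ft,(125,125)) if nm=='t' else (fs,(165,180))
    uv=np.array(pts)/f-.5+.5/f+np.array(o);w=plane(d,uv,.024)
    print(nm,np.round(w*1e3,1).tolist(),np.round(np.linalg.norm(w-np.roll(w,-1,0),axis=1)*1e3,1),'mid',np.round(w.mean(0)*1e3,1))
E
```

```text
strip tri [450.9 -30.    3.9] gap 0.0 {'k': np.float64(0.946), 'xy': array([449.89 , -31.476]), 'th': np.float64(3.016), 'ts': array([3.02, 2.76, 2.96]), 'sc': array([1.08, 1.01, 1.18]), 'w': array([0.98, 0.  , 0.02])} 
   side [449.4 -27.2] 2.996 1.05
pointed tri [ 478.4 -154.6    4.8] gap 0.5 {'k': np.float64(0.977), 'xy': array([ 480.126, -151.671]), 'th': np.float64(3.008), 'ts': array([3.01, 2.79, 2.95]), 'sc': array([1.01, 1.42, 0.97]), 'w': array([0.9, 0. , 0.1])} 
   side [ 479.9 -147.9] 3.122 1.1
square tri [650.2 -18.6   4.1] gap 1.1 {'k': np.float64(0.931), 'xy': array([653.795, -15.992]), 'th': np.float64(3.037), 'ts': array([2.94, 2.95, 3.06]), 'sc': array([1.55, 0.64, 0.9 ]), 'w': array([0.19, 0.  , 0.81])} 
   side [644.9 -16. ] -0.949 1.06
small tri [340.8 266.7   3.2] gap 0.5 {'k': np.float64(1.008), 'xy': array([342.378, 266.118]), 'th': np.float64(2.972), 'ts': array([2.97, 2.94, 2.89]), 'sc': array([0.98, 1.81, 1.75]), 'w': array([0.98, 0.  , 0.02])} 
   side [341.7 269.2] 3.028 0.99
nest pointed {'k': np.float64(1.186), 'xy': array([580.163, 280.907]), 'th': np.f
[... 212 characters left out ...]
 array([1.6 , 1.24, 1.52]), 'sc': array([0.75, 0.47, 0.7 ]), 'w': array([0.98, 0.  , 0.02])}
nest small {'k': np.float64(1.285), 'xy': array([485.938, 269.989]), 'th': np.float64(1.464), 'ts': array([1.46, 1.94, 1.7 ]), 'sc': array([0.65, 0.23, 0.68]), 'w': array([0.98, 0.  , 0.02])}
nest square {'k': np.float64(1.204), 'xy': array([499.607, 153.676]), 'th': np.float64(-0.08), 'ts': array([-0.05,  0.91, -0.09]), 'sc': array([1.44, 0.91, 0.85]), 'w': array([0.19, 0.  , 0.81])}
t [[622.9, 344.1], [650.4, 108.0], [456.5, 85.1], [428.6, 321.7]] [237.7 195.2 238.2 195.5] mid [539.6 214.7]
s [[621.2, 350.9], [428.2, 325.2], [455.9, 89.9], [649.0, 114.2]] [194.7 236.9 194.6 238.3] mid [538.6 220. ]
```

```bash
cat > poses.py <<'E'
import numpy as np
from geo import G
sh=dict(strip=(.4499,-.0315,3.01),pointed=(.4801,-.1517,3.02),square=(.6538,-.0160,3.03),small=(.3424,.2661,2.97))
c=np.array([.5394,.2147]);yaw=.117
R=np.array([[np.cos(yaw),-np.sin(yaw)],[np.sin(yaw),np.cos(yaw)]])
nest={n:(*(c+R@np.array(o)),yaw+np.pi/2-G[n]) for n,o in dict(pointed=(.0472,.0582),strip=(.0472,-.0582),small=(-.0472,.0582),square=(-.0472,-.0582)).items()}
E
python3 - <<'E'
from see import *;from poses import *
t=dict(np.load("top0.npz"));s=dict(np.load("side0.npz"))
def tile(d,p,z,n,f=8,h=12):
    x,y,th=p;Rt=np.array([[np.cos(th),-np.sin(th)],[np.sin(th),np.cos(th)]])
    O=np.array(S[n])@Rt.T/1e3+[x,y]
    c=proj(d,[x,y,z])[0].astype(int);x0,y0=c-h-4
    im=cv2.resize(d["color"][y0:y0+2*h+8,x0:x0+2*h+8,::-1],(256,256),interpolation=cv2.INTER_CUBIC);f=256/(2*h+8)
    im=cv2.convertScaleAbs(im,alpha=1.5)
    uv=(proj(d,np.c_[O,np.full(len(O),z)])-[x0,y0]+.5)*f
    cv2.polylines(im,[np.round(uv).astype(int)],True,(0,0,255),1);return im
N=('strip','pointed','square','small')
r=[cv2.resize(np.hstack([tile(t,sh[n],H[n],n) for n in N]),(800,200)),
   cv2.resize(np.hstack([tile(s,np.add(sh[n],(0,.004,0)),H[n],n,h=16) for n in N]),(800,200)),
   cv2.resize(np.hstack([tile(t,nest[n],.006,n,h=14) for n in N]),(800,200))]
cv2.imwrite("pics/chk.png",np.vstack(r))
E
```

```text
(no output)
```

View pics/chk.png

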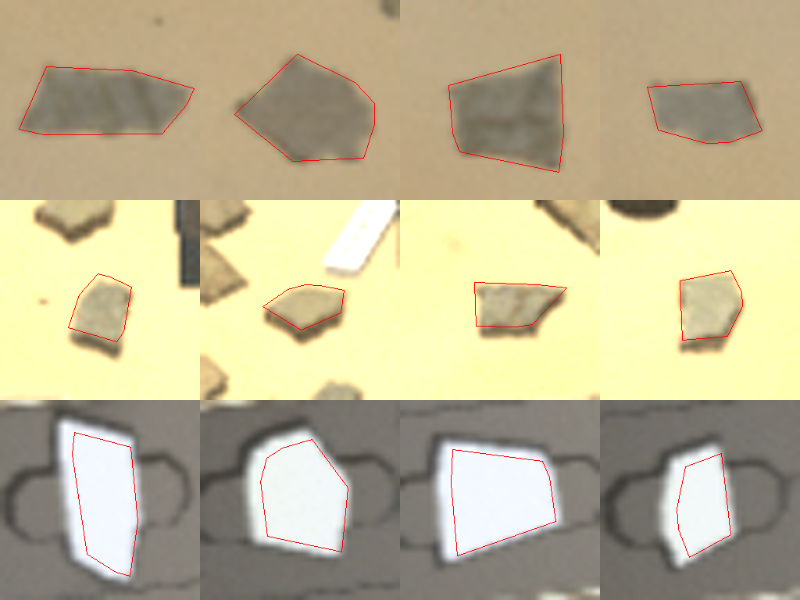

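The outlines confirm the sherd identities and headings. The floors sit about 2 mm further +y than the rim suggests, and the side camera reads about 4 mm more in y than the top. I'll pick the strip first and set it down on bare table with the jaws closing along y, which gives the cameras' y bias directly.

```bash
cat > act.py <<'E'
from workcell import arm,hand,readout,viewer
from scipy.spatial.transform import Rotation as Ro
from see import *;from poses import *
W=dict(strip=.029,pointed=.042,square=.050,small=.026)
def ori(phi):
    y=np.array([np.cos(phi),np.sin(phi),0]);z=np.array([0,0,-1.]);return Ro.from_matrix(np.c_[np.cross(y,z),y,z]).as_rotvec()
def choose(name,a,b,hi=.14):
    "jaw angles at pick a=(x,y,th) and place b, half turn chosen for the last joint's range"
    best=None
    for k in(0,np.pi):
        qa=arm.inverse_kinematics([*a[:2],hi],ori(a[2]+G[name]+k));qb=arm.inverse_kinematics([*b[:2],hi],ori(b[2]+G[name]+k))
        if qa is None or qb is None: continue
        m=max(abs(qa[5]),abs(qb[5]))
        if best is None or m<best[0]: best=(m,a[2]+G[name]+k,b[2]+G[name]+k)
    return best
def rep(tag):
    s=readout.state();print(tag,"t",round(s["time"],1),"p",np.round(s["eef_pos"]*1e3,1),"w",round(s["gripper_width"]*1e3,1),"F",np.round(s["ft_force"],1),"ff",np.round(s["finger_force"],1),"q6",round(s["q"][5],2));return s
def pick(name,p,phi,z=.022,hi=.14,mid=.05):
    hand.move_gripper(W[name]+.02)
    arm.move_ptp([p[0],p[1],hi],ori(phi));arm.servo_line([p[0],p[1],mid],velocity=.25);arm.servo_line([p[0],p[1],z],velocity=.06);rep('down')
    hand.move_gripper(0,grasp_force=20);rep('grip');arm.servo_line([p[0],p[1],hi],velocity=.15);return rep('up')
def place(name,p,phi,z,hi=.14,op=.014):
    arm.move_ptp([p[0],p[1],hi],ori(phi));arm.servo_line([p[0],p[1],z+.02],velocity=.18)
    arm.servo_line([p[0],p[1],z],velocity=.03);s=rep('set')
    hand.move_gripper(W[name]+op);arm.servo_line([p[0],p[1],z+.03],velocity=.08);arm.servo_line([p[0],p[1],hi],velocity=.25);rep('away')
E
python3 - <<'E'
from act import *
for n in sh: print(n,np.round(choose(n,sh[n],nest[n]),2))
# calibration set-down: jaws along y, at (0.40,0.0)
b=(.40,.02,np.pi/2-G['strip']);n='strip'
m,pa,pb=choose(n,sh[n],b);print(m,pa,pb)
arm.move_ptp([.40,.1,.2],ori(pa))
pick(n,sh[n],pa);place(n,b,pb,.0225)
arm.move_ptp([.35,.4,.2],ori(pb));rep('')
for v in("top","side"): np.savez(v+"1.npz",**viewer.read_camera(v))
t=dict(np.load("top1.npz"));s=dict(np.load("side1.npz"))
c=proj(t,[.40,.02,.01])[0].astype(int);c2=proj(s,[.40,.02,.01])[0].astype(int)
ca=seg(t,(*(c-20),*(c+20)),'s');cb=seg(s,(*(c2-14),*(c2+16)),'s')
for d,q in((t,ca),(s,cb)):
    o=pose(plane(d,q,.007)*1e3,n);print(np.round(o['xy'],1),np.round(o['th'],3),o['k'],o['ts'],b[2])
cv2.imwrite("pics/cal.png",np.hstack([cv2.resize(t["color"][c[1]-40:c[1]+40,c[0]-40:c[0]+40,::-1],(400,400)),cv2.resize(s["color"][c2[1]-40:c2[1]+40,c2[0]-40:c2[0]+40,::-1],(400,400))]))
E
```

```text
strip [1.59 6.25 4.83]
pointed [1.36 5.8  1.69]
square [1.54 4.76 1.69]
small [1.81 6.32 4.83]
1.4232177144239735 6.2515926535897925 4.71238898038469
down t 4.7 p [449.6 -31.5  21.7] w 49.1 F [0.4 0.6 0.3] ff 0.0 q6 -0.21
grip t 5.3 p [450.2 -31.6  22.3] w 27.3 F [ 0.4 -1.3  1.5] ff 20.0 q6 -0.21
up t 6.2 p [449.1 -31.3 139. ] w 27.5 F [-0.3 -0.3 -1.6] ff 20.0 q6 -0.21
set t 9.2 p [399.9  20.   22.3] w 27.2 F [-0.2 -0.5 -0.3] ff 20.0 q6 1.42
away t 10.8 p [400.1  20.  140.1] w 43.3 F [ 0.2  0.5 -1. ] ff 0.0 q6 1.42
 t 12.2 p [350.2 399.  199.2] w 43.0 F [-0.1  0.1 -0.7] ff 0.0 q6 2.27
[399.3  21.1] 1.475 0.9537469367184535 [1.48 1.2  1.42] 1.4707963267948965
[432.7   9.3] -0.063 1.2103790175401152 [-0.07  0.41  0.18] 1.4707963267948965
```

View pics/cal.png

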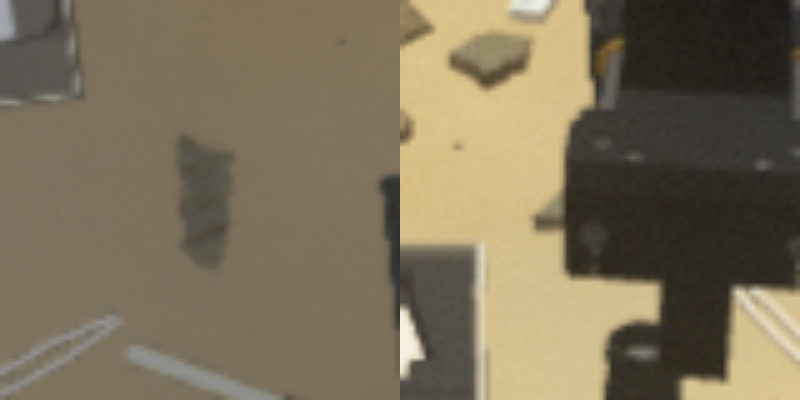

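The set-down reads (399.3, 21.1) in the top camera against a TCP of (400, 20). The strip's mid-chord is 1.4 mm off its origin, which explains the difference, so the top camera is good to under 1 mm and it's the side camera that is off in y. I'll grip and place on the mid-chord from here, and do the strip first.

```bash
cat >> poses.py <<'E'
from geo import S
c=np.array([.5395,.2160])
nest={n:(*(c+R@np.array(o)),yaw+np.pi/2-G[n]) for n,o in dict(pointed=(.0472,.0582),strip=(.0472,-.0582),small=(-.0472,.0582),square=(-.0472,-.0582)).items()}
sh['strip']=(.3995,.0212,1.473)
def midchord(n):
    "middle between the two edges along the grasp line, sherd frame, m"
    P=np.array(S[n],float);u=np.array([np.cos(G[n]),np.sin(G[n])]);v=np.array([-u[1],u[0]])
    a,b=P@u,P@v;t=[]
    for i in range(len(P)):
        j=(i+1)%len(P)
        if b[i]*b[j]<0: t.append(a[i]+(a[j]-a[i])*b[i]/(b[i]-b[j]))
    return u*sum(t)/2e3
def at(p,n):
    cs,sn=np.cos(p[2]),np.sin(p[2]);m=midchord(n);return (p[0]+cs*m[0]-sn*m[1],p[1]+sn*m[0]+cs*m[1],p[2])
E
cat >> act.py <<'E'
def do(n):
    m,pa,pb=choose(n,sh[n],nest[n])
    pick(n,at(sh[n],n),pa);place(n,at(nest[n],n),pb,.0285)
def look(n,tag):
    t=viewer.read_camera("top");np.savez(f"top{tag}.npz",**t)
    c=proj(t,[*nest[n][:2],.01])[0].astype(int)
    q=seg(t,(*(c-25),*(c+25)),'n') if 0 else None
    cv2.imwrite(f"pics/{tag}.png",cv2.convertScaleAbs(cv2.resize(t["color"][c[1]-24:c[1]+24,c[0]-24:c[0]+24,::-1],(480,480),interpolation=cv2.INTER_CUBIC),alpha=1.6))
E
python3 - <<'E'
from act import *
for n in sh: print(n,np.round(midchord(n)*1e3,1))
do('strip');arm.move_ptp([.36,.27,.2],ori(0));rep('')
look('strip','n1')
E
```

```text
strip [-1.4 -0.1]
pointed [ 0.8 -0.3]
square [-0.   0.1]
small [1.8 0.4]
down t 15.3 p [399.3  19.8  21.8] w 49.0 F [-0.9  0.8  0. ] ff 0.0 q6 1.42
grip t 15.9 p [399.7  19.8  22.2] w 27.7 F [0.3 0.8 1.7] ff 20.0 q6 1.42
up t 16.8 p [398.7  19.9 139. ] w 27.2 F [ 0.3 -0.  -0.5] ff 20.0 q6 1.42
set t 19.2 p [593.3 162.3  28.3] w 27.2 F [ 0.6 -0.3  0.5] ff 20.0 q6 1.59
away t 20.9 p [593.7 162.3 140.8] w 43.4 F [-0.2 -1.1 -0.5] ff 0.0 q6 1.59
 t 21.9 p [360.1 269.7 199.2] w 42.6 F [ 0.1 -0.8 -0.4] ff 0.0 q6 0.47
```

View pics/n1.png

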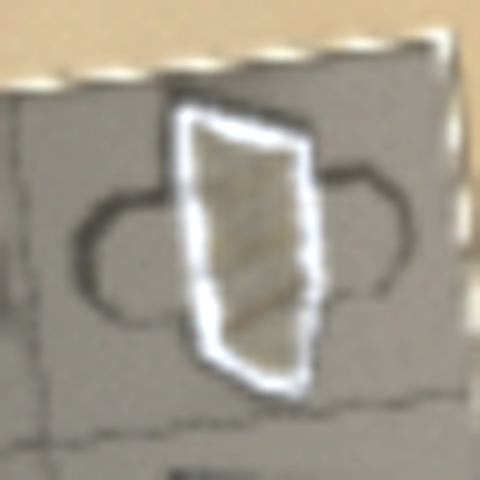

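The strip lies centred at (255,240), with the white floor visible all round and no rim overlap. The pose model holds, so I'll do the other three.

Run:
```python
from act import *
for n in('pointed','square','small'):
    print(n);do(n)
arm.move_ptp([.36,-.2,.25],ori(0));rep('')
for v in("top","side"): np.savez(v+"2.npz",**viewer.read_camera(v))
t=dict(np.load("top2.npz"));s=dict(np.load("side2.npz"))
a=cv2.resize(t["color"][125:235,125:235,::-1],(590,590),interpolation=cv2.INTER_CUBIC)
cv2.imwrite("pics/f_top.png",cv2.convertScaleAbs(a,alpha=1.6))
cv2.imwrite("pics/f_side.png",cv2.resize(s["color"][180:305,165:335,::-1],(800,588),interpolation=cv2.INTER_CUBIC))
```

```text
pointed
down t 25.4 p [ 479.2 -151.3   21.8] w 61.7 F [-0.2  0.1  0.8] ff 0.0 q6 0.02
grip t 25.9 p [ 479.6 -151.4   22.2] w 41.1 F [ 0.9 -0.4  0.9] ff 20.0 q6 0.02
up t 26.8 p [ 478.6 -150.9  138.9] w 40.7 F [-0.4  0.1 -0.1] ff 20.0 q6 0.02
set t 29.9 p [579.6 278.5  28.3] w 40.9 F [-0.1  0.1 -0.1] ff 20.0 q6 -1.36
away t 31.5 p [580.  278.6 140.8] w 55.7 F [-0.4 -0.8 -0.9] ff 0.0 q6 -1.36
square
down t 35.6 p [653.6 -16.1  21.7] w 69.9 F [-0.5 -0.4  0.2] ff 0.0 q6 1.38
grip t 36.1 p [654.  -16.2  22.3] w 48.5 F [-0.1 -0.6  1.3] ff 19.8 q6 1.38
up t 37.0 p [652.9 -16.  138.7] w 48.8 F [ 0.3  0.3 -0.7] ff 19.8 q6 1.38
set t 41.0 p [499.3 152.8  28.3] w 48.5 F [-0.5 -0.3 -0. ] ff 19.8 q6 -1.54
away t 42.6 p [499.6 152.8 140.5] w 64.3 F [-0.6 -0.3 -0.6] ff 0.0 q6 -1.54
small
down t 46.1 p [340.4 266.   21.8] w 46.2 F [ 0.   0.1 -0.9] ff 0.0 q6 0.44
grip t 46.6 p [340.8 266.1  22.2] w 25.0 F [ 0.7 -0.3  1.9] ff 20.0 q6 0.44
up t 47.5 p [339.9 265.7 139. ] w 25.3 F [-0.9 -0.2 -0.5] ff 20.0 q6 0.44
set t 50.3 p [485.6 270.1  28.3] w 24.7 F [0.  0.2 0.2] ff 20.0 q6 1.82
away t 51.9 p [485.9 270.2 140.7] w 39.8 F [-1.   0.5  0.2] ff 0.0 q6 1.82
 t 54.0 p [ 360.1 -199.7  249.6] w 39.7 F [ 1.   0.  -0.5] ff 0.0 q6 -0.7
```

View pics/f_top.png

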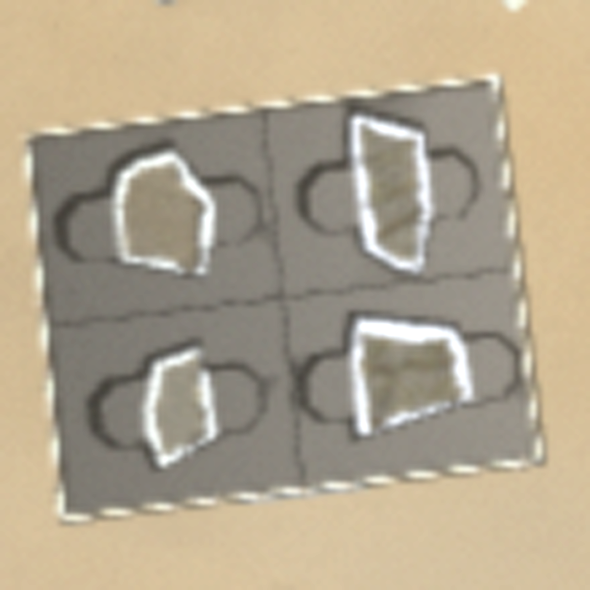

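View pics/f_side.png

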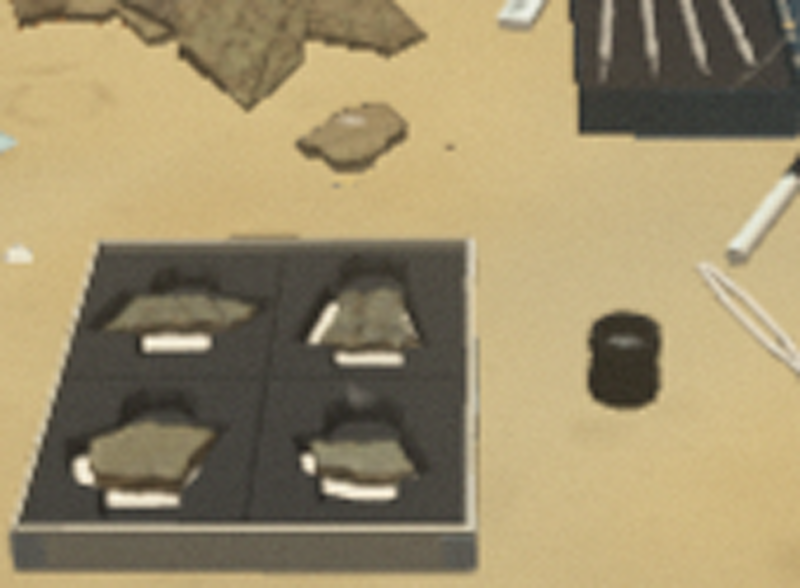

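All four sherds sit inside their cut-outs with white floor round them in both views. The square is about 2 mm towards -x but inside its clearance. Setting forces were near zero at floor height (6.1 mm). The loupe at (625,360) and the scale bar haven't moved.

```bash
python3 -c "
from workcell import arm
print(arm.finish_job())"
```

```text
the job is handed in; nothing more can be done
None
```

All four sherds are in their cut-outs outer face up, seated on the white floors as far as the images and near-zero setting forces show; the loupe and scale bar were left where they were, and I handed the job in at about 54 s.

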